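# Peg a chair-arm joint and hold it square

## Task

Put the wooden peg through the eye of the chair-arm joint, fully home, and let go of it. Then take the assembly square by its handle, lay it flat on the bench in the inside corner of rail and post, and press it in until the leaning post has swung out square and both outer faces of the square lie flush against rail and post. Finish while still holding the square pressed into the corner, and leave the other things on the bench alone.

Things in the scene. Friction and masses are not known exactly. Their poses are not given: they have to be found in the camera images.
- frame: Chair-arm corner, fixed to the bench. Origin: inside corner at bench level, where the inner faces of rail and post meet when square. Rail runs along its +y, post along its -x (to the robot), z up. Pale joint block with the eye, 45 x 45 x 44 mm high, reaches 45 mm along +x and 45 mm along -y of the origin. A red clamp (to 71 mm high) holds the rail 195 to 255 mm along +y.
- rail: The fixed rail, dark brown wood, 260 mm long, 45 mm wide, 44 mm high. Same origin and axes as the frame. Its inner face is the plane x = 0 and looks along -x.
- post: Honey-brown post along its own -x, 44 mm high, 45 mm square for 195 mm, then turned beads. Origin: its pivot (the eye's axis) at bench level; its inner face is 22.5 mm to its +y. Turns level about the pivot: starts leaning 0.05 to 0.14 rad into the corner (tip to the frame's +y); 0.25 N m swings it out, it stays where left, a shoulder stops it square, axes parallel to the rail's.
- corner (a point): The inside corner at bench level (the frame's origin).
- eye (a point): Centre of the mouth of the eye, on top of the joint block, 44 mm above the bench: an upright hole right through the block, 15 mm in diameter with a 2 mm chamfer; 22.5 mm along +x and 22.5 mm along -y of the frame's origin.
- peg: Dark wood peg standing in one of the rack's two holes. Origin: centre of its foot, z towards the head. Shank 12 mm diameter, 38 mm long, tapered foot; above it a round head 24 mm diameter, 32 mm high. In the rack the head rests 45 mm above the bench; fully home in the eye it rests on the joint block, foot 6 mm above the bench. 28 to 56 g.
- rack: Fixed grey rack, 160 x 60 x 45 mm high. Origin: centre of its underside, x along its length; two upright 15 mm holes at x = -40 and +40 mm. The peg is in one, the blue-headed drift pin in the other; leave the pin there.
- square: Loose assembly square, 0.3 to 0.5 kg, flat on the bench: an L, arms 170 mm long outside, 34 wide, 24 high. Origin: outer corner at the underside. Aluminium arm along its -x, dark wood arm along +y; outer faces y = 0 (goes against the post) and x = 0 (against the rail). In place it has the frame's origin and axes. A brace, top 18 mm high, joins the arms. Friction about 0.5 to 0.9.
- square_grip (a point): Point to hold on the square's upright dark wood handle, at x = -70, y = +70, z = 47 mm in the square's frame. The handle is a bar 18 mm thick and 106 mm long on the diagonal (-1, +1) from the outer corner, its middle at x = -72.5, y = +72.5, its top 66 mm high. Fingers close across the 18 mm, along the square's (+1, +1).
- drift: Steel drift pin with a blue head, the peg's size, in the rack's other hole; leave alone.
- glue: White glue bottle, 60 mm in diameter, 170 mm high, standing; origin at its foot; leave alone.
- jar: Amber jar with a steel lid, 68 mm in diameter, 90 mm high; origin at its foot; leave alone.
- mallet: Wooden mallet lying on the bench, head 60 x 120 x 60 mm, handle 160 mm along its -x; origin under it, where the head begins; leave alone.
- offcut: Pale wood offcut, 50 x 90 x 30 mm; origin at the centre of its underside; leave alone.
- sanding_block: Cork sanding block, 70 x 110 x 30 mm; origin at the centre of its underside; leave alone.

How it is judged (in metres and radians):
On the way, in this order (a step that is already met when the one before it is completed fails the run):
1. the peg is fully home in the eye of the joint and let go (horizontal distance between peg and eye below 0.005 m and z of peg in the frame of frame below 0.01 m and angle between peg's own z axis and vertical below 0.12 rad and contact force between the fingers and peg below 0.1 N), for 0.2 s.
2. the square is held pressed flush into the corner, touching rail and post, the post swung out square (contact force between square and rail above 1 N and contact force between square and post above 1 N and angle between the x axis of each of square, post and the x axis of rail, either way round below 0.035 rad and horizontal distance between square and corner below 0.008 m and height (world z) of square below 0.01 m and angle between square's own z axis and vertical below 0.06 rad and contact force between the fingers and square above 1 N), for 0.5 s.
At the end, for the whole second after the job is handed in: Peg in the eye: head within 4 mm of the block, 5 mm of the axis, tilt under 0.12, untouched. Square: corner within 8 mm of the inside corner and 10 mm of the bench, tilt under 0.06; it and the post within 0.035 rad of the rail; over 1 N on rail, post and fingers; still, for the last second (all of step 2 and horizontal distance between peg and eye below 0.005 m and z of peg in the frame of frame below 0.01 m and angle between peg's own z axis and vertical below 0.12 rad and contact force between the arm and peg below 0.1 N and linear speed of square below 0.02 m/s); the arm keeps its last pose, push and grip.
It fails at once if a bystander is shoved or knocked over (moved over 30 mm) (distance of any of drift, glue, jar, mallet, offcut, sanding_block from where it was at the start of the episode above 0.03 m).
It also fails if it takes over 67 s, if anything falls off the work surface, if the arm or the gripper's body presses on something with over 40 N, if the wrist force passes 120 N, or if a joint passes its speed limit or range.

## Robot

A 6-joint arm with a two-finger parallel gripper is mounted at the origin on the work surface. World frame = base frame: x ahead of the robot, y to its left, z up, the work surface at z = 0. Lengths are in m, angles in degrees, forces in N, time in s.
With the tool pointing down it reaches from about 0.425 to 0.95 m from the base axis. Payload 14.7 kg.
Tool frame: the origin (TCP) lies at the very end of the fingers, on their centre line; the grasp point (between the pads) lies r.grasp_offset behind it (r.grasp_offset is the distance from the TCP to the grasp point, in m); z points along the fingers, y is the line along which they close (so a half turn about z gives the same grasp; the last joint's range is limited). The gripper opens to 85 mm and grips with 20 to 120 N. Pads are 22 mm wide; open, the fingers measure 114 mm over their backs; the gripper's body (76 mm by 85 mm) begins 54 mm behind the grasp point. The pads swing forward as they close: fully open they stand 13 mm farther back than shut.
Start: joints at [66.658, 27.513, 91.461, -0, 61.026, -2.67], TCP at [0.229, 0.608, 0.231] pointing down, gripper open.
Joint ranges: [-157.49, 157.49], [-46.99, 117.5], [13.45, 153.17], [-89.5, 269.5], [5.16, 153.95], [-167.48, 167.48]. Speed limits (degrees/s): [108.29, 108.29, 136.94, 172.46, 172.46, 172.46].

## Interface

Orientations are given as a 3x3 rotation matrix whose columns are the frame's x, y, z axes.
In Python, from cell import observe, capture, workorder, r gives the robot as it stands.
- The arm moves only by the tool move_arm, never from a script. Its argument "targets" is a list that holds one entry, the list of rows, each a list of 7 numbers: the finger opening in mm, from 0 to 85.4, then the shift along the tool's x, y, z in mm, then the turn, a rotation vector about the tool's x, y, z in rad. In form: [[[gripper, x, y, z, wx, wy, wz], ...]]. A call has 1 to 10 rows; each row is the pose to reach, as a shift and turn from the pose commanded when the call began, along the tool's axes at that moment; what a row does not reach only later rows make up. A row lasts 1/8 s, in which the tool goes at most 62.5 mm and 10.7 degrees, less where a joint would pass 70% of its speed; a pose out of reach is approached as far as the arm can. A call with a gripper value outside its range is refused whole. The fingers move at their own pace and stop on an object; "newtons" is the grip in N (left out, the last holds). Time passes only in rows, so rows that repeat a pose let the fingers close. It gives the time, the measured TCP pose, the force, the opening and the grip force at its end, in the units of the state.
- observe(): the state, without advancing time (a new reading comes with each control period).
- capture(name): name is "scene" or "top" or "wrist"; returns a dict with "img" (400x640x3 uint8, red, green, blue), "fx", "fy", "cx", "cy" (pixels), "k1" (the pictures are not rectified: a ray, as slopes to the right and down, at radius r is drawn at 1 + k1 r^2 times it, then the intrinsics apply), "R" (3x3) and "t" (3): a world point X has camera coordinates R X + t; the wrist camera has in their place "hand_eye" (4x4, takes a point from camera to tool coordinates, whose origin is the TCP and whose axes are the flange's). Camera axes: x right, y down, z forward; pixel columns grow to the right and rows downward; lengths in m; the calibration is good to about 2 mm. A picture is of the moment at which its call begins: read the wrist's pose just before it. There is no depth.
- workorder.job_done(): hands the job in; it is judged then, once.
The state is a dict: "time_s": time; "joint_positions": joint angles; "joint_vel": joint speeds; "joint_torque": joint torques, N m; "tcp_pos": TCP position; "ee_rot": TCP orientation; "wrist_force": force on the tool from outside, world axes, zero at the start; "ft_torque": the same for the moment, N m; "gripper_width": opening from 0.0 (shut) to 1.0 (fully open); "gripper_force": force on a finger pad.
Only numpy, scipy, OpenCV 4.12 (cv2) and the standard library are available. Lean on these libraries where they do the work, as an engineer would, in place of code of your own. Each camera call takes 0.05 s, during which the arm holds its last target. There are 200 camera calls.

## Working session

There is one attempt and no reset: what is moved stays moved. The work goes in short steps, Python scripts to look and compute and a tool call to move; the robot and the scene stay as the last step left them, time stands still between calls to the robot, and variables do not carry over. Pictures are saved under pics/ and viewed, at most 10 in all, crops included, and the job is handed in when it is done.

Besides the shell and the picture viewer there is one more tool, called in YAML: its name, and indented under it one key for each argument. move_arm: Moves the arm, as the interface text tells. Its arguments: {"type":"object","properties":{"targets":{"type":"array"},"newtons":{"type":"number"}},"required":["targets"]}

```bash
ls; mkdir -p pics
python3 - <<'E'
from cell import observe, capture, workorder, r
import cv2, numpy as np
s=observe(); print(s['time_s'],s['tcp_pos'],s['ee_rot'],s['gripper_width'],r.grasp_offset)
for n in("scene","top","wrist"):
    c=capture(n); cv2.imwrite(f"pics/{n}0.png",c["img"][:,:,::-1]); print(n,{k:np.round(v,4).tolist() for k,v in c.items() if k!="img"})
E
```

```text
pics
0.0 [0.22927208 0.60779176 0.23065938] [[-9.35624797e-01  3.52995746e-01 -4.92934614e-04]
 [ 3.52996084e-01  9.35624135e-01 -1.11463646e-03]
 [ 6.77395931e-05 -1.21688550e-03 -9.99999257e-01]] 0.9984781578961098 0.0187
scene {'fx': 450.9782, 'fy': 450.9782, 'cx': 323.5593, 'cy': 198.9032, 'k1': -0.121, 'R': [[0.5643, 0.8256, -0.0042], [0.5551, -0.3831, -0.7383], [-0.6111, 0.4143, -0.6745]], 't': [-0.3579, -0.261, 1.6106]}
top {'fx': 435.7739, 'fy': 435.7739, 'cx': 314.5274, 'cy': 198.3624, 'k1': -0.0952, 'R': [[-0.003, -0.9998, 0.018], [-0.9969, 0.0016, -0.0784], [0.0784, -0.0181, -0.9968]], 't': [0.0324, 0.5726, 1.4663]}
wrist {'fx': 331.1294, 'fy': 331.1294, 'cx': 321.9125, 'cy': 201.9151, 'k1': -0.0433, 'hand_eye': [[0.0001, -0.9646, -0.2637, 0.0666], [1.0, -0.0003, 0.0014, -0.0004], [-0.0014, -0.2637, 0.9646, -0.1423], [0.0, 0.0, 0.0, 1.0]]}
```

View pics/top0.png

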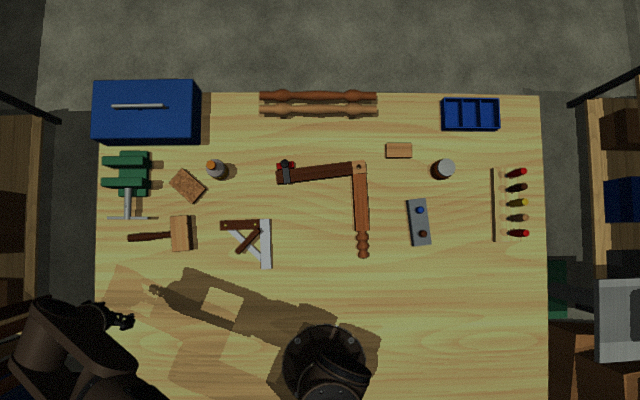

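View pics/scene0.png

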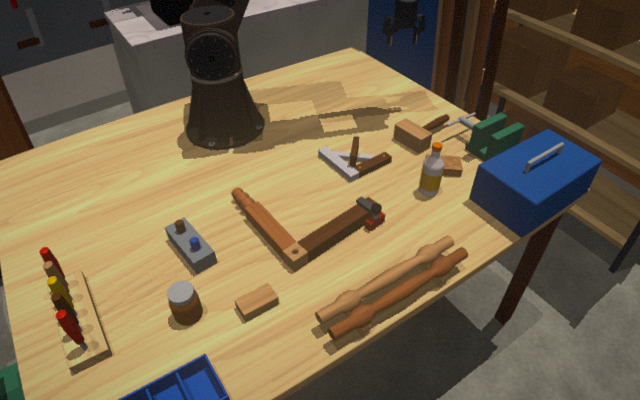

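The top view shows the peg (reddish head) near (422,233), the drift (420,209), the eye near (359,167), the square's corner near (271,219), and the rail running left from the joint. I'll enlarge this part.

```bash
cat > h.py <<'E'
import numpy as np, cv2
from cell import observe, capture, r
def cam(c,s=None):
    "returns R (cam->world), centre"
    if "R" in c: R=np.array(c["R"]);return R.T,-R.T@np.array(c["t"])
    H=np.array(c["hand_eye"]);E=np.array(s["ee_rot"])
    return E@H[:3,:3],E@H[:3,3]+np.array(s["tcp_pos"])
def px2w(c,uv,z,s=None):
    R,o=cam(c,s);K=np.array([[c["fx"],0,c["cx"]],[0,c["fy"],c["cy"]],[0,0,1.]])
    p=cv2.undistortPoints(np.array([[uv]],float),K,np.array([c["k1"],0,0,0.]))[0,0]
    d=R@np.array([p[0],p[1],1]);return (o+d*(z-o[2])/d[2])[:2]
E
python3 - <<'E'
import cv2
im=cv2.imread("pics/top0.png")
a=cv2.resize(im[145:275,205:290],None,fx=4.5,fy=4.5,interpolation=cv2.INTER_CUBIC)
b=cv2.resize(im[145:275,350:440],None,fx=4.5,fy=4.5,interpolation=cv2.INTER_CUBIC)
cv2.imwrite("pics/c1.png",cv2.hconcat([a,b])); print(a.shape,b.shape)
E
```

```text
(585, 382, 3) (585, 405, 3)
```

View pics/c1.png

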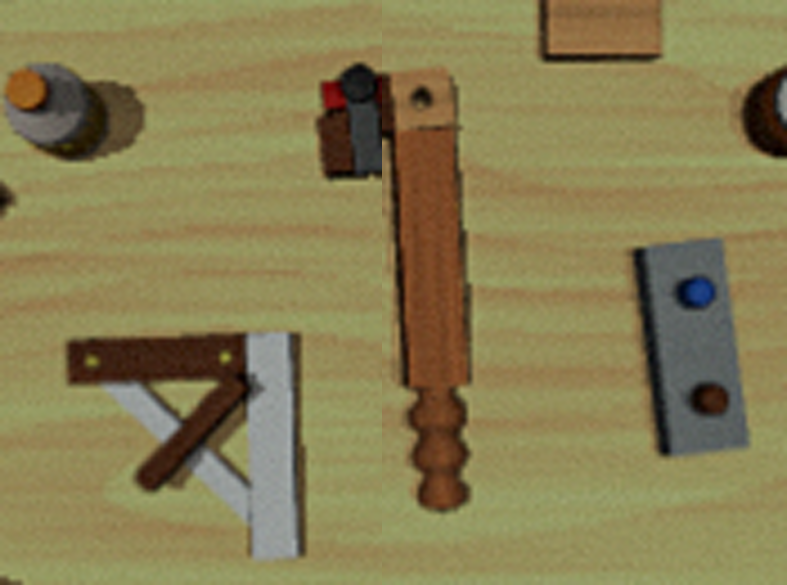

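Run:
```python
from h import *
c=capture("top")
A=lambda u,v:(205+(u+.5)/4.5-.5,145+(v+.5)/4.5-.5)
B=lambda u,v:A(u-382+145*4.5,v)
for n,p,z in[("peg",B(709,398),.077),("drift",B(697,291),.077),("eye",B(421,97),.044),("sq corner",A(297,333),.024),("al end",A(301,556),.024),("wood end",A(68,343),.024),("wood in end",A(70,384),.024),("h1",A(150,483),.066),("h2",A(248,380),.066),
 ("post L top",B(396,130),.044),("post L bot",B(407,383),.044),("rail top end",(277,163),.044),("block TR",B(453,70),.044),("block TL",B(391,73),.044)]:
    print(n,px2w(c,p,z).round(4))
```

```text
peg [ 0.4528 -0.3238]
drift [ 0.5315 -0.3164]
eye [ 0.6804 -0.1175]
sq corner [0.5038 0.1805]
al end [0.3365 0.177 ]
wood end [0.4964 0.3538]
wood in end [0.4654 0.3519]
h1 [0.3929 0.2842]
h2 [0.468  0.2128]
post L top [ 0.6553 -0.0983]
post L bot [ 0.4652 -0.1047]
rail top end [0.6913 0.1582]
block TR [ 0.7011 -0.1421]
block TL [ 0.6987 -0.095 ]
```

```bash
cat >> h.py <<'E'
from scipy.spatial.transform import Rotation as Ro
def goto(pos,yaw):
    "mm shift and rotvec in tool axes to reach TCP pos, tool down, tool x at yaw deg"
    s=observe();E=np.array(s["ee_rot"]);c,d=np.cos(np.radians(yaw)),np.sin(np.radians(yaw))
    T=np.array([[c,d,0],[d,-c,0],[0,0,-1.]])
    sh=E.T@(np.array(pos)-s["tcp_pos"])*1000;rv=Ro.from_matrix(E.T@T).as_rotvec()
    print("t",s["time_s"],"tcp",np.round(s["tcp_pos"],4),"shift",sh.round(1),"rot",rv.round(4),"n",np.linalg.norm(sh)/62.5,np.degrees(np.linalg.norm(rv))/10.7)
E
python3 -c "
from h import *
goto([.50,.03,.25],0)"
```

```text
t 0.2 tcp [0.2293 0.6079 0.2309] shift [-457.2 -445.2  -18.8] rot [-2.0000e-04  1.0000e-03  2.7808e+00] n 10.215203225741256 14.890546129160095
```

move_arm:
  targets:
    - [[85, -457, -445, -19, 0, 0.001, 2.781], [85, -457, -445, -19, 0, 0.001, 2.781], [85, -457, -445, -19, 0, 0.001, 2.781], [85, -457, -445, -19, 0, 0.001, 2.781], [85, -457, -445, -19, 0, 0.001, 2.781], [85, -457, -445, -19, 0, 0.001, 2.781], [85, -457, -445, -19, 0, 0.001, 2.781], [85, -457, -445, -19, 0, 0.001, 2.781], [85, -457, -445, -19, 0, 0.001, 2.781], [85, -457, -445, -19, 0, 0.001, 2.781]]

```text
time_s: 1.45
tcp_pos: [0.4949, 0.0403, 0.2501]
ee_rot: [[0.622, 0.783, 0.0], [0.783, -0.622, 0.001], [0.001, -0.0, -1.0]]
wrist_force: [1.7, 0.6, 0.2]
gripper_width: 0.992
gripper_force: 0.0
```

```bash
python3 -c "
from h import *
goto([.50,.03,.25],0);print(observe()['joint_positions'])"
```

```text
t 1.45 tcp [0.4949 0.0403 0.2501] shift [-5.  10.4  0.1] rot [-5.000e-04 -6.000e-04  8.995e-01] n 0.1843180831369729 4.816409845973271
[1.13372513e+00 1.39886606e+01 1.09885639e+02 4.57833495e-02
 5.61064206e+01 3.95726314e+01]
```

move_arm:
  targets:
    - [[85, 0, 0, 0, 0, 0, 0.9], [85, 0, 0, 0, 0, 0, 0.9], [85, 0, 0, 0, 0, 0, 0.9], [85, 0, 0, 0, 0, 0, 0.9], [85, 0, 0, 0, 0, 0, 0.9], [85, 0, 0, 0, 0, 0, 0.9]]

```text
time_s: 2.2
tcp_pos: [0.4943, 0.0424, 0.2499]
ee_rot: [[1.0, 0.007, -0.0], [0.007, -1.0, 0.001], [-0.0, -0.001, -1.0]]
wrist_force: [0.4, -0.2, 0.4]
gripper_width: 0.994
gripper_force: 0.0
```

```bash
python3 -c "
from h import *
import pickle
s=observe();c=capture('wrist');pickle.dump((s,c),open('w1.pkl','wb'))
cv2.imwrite('pics/w1.png',cv2.resize(c['img'][:,:,::-1],(800,500),interpolation=cv2.INTER_CUBIC))
goto([.45,-.30,.2],0)"
```

```text
t 2.25 tcp [0.4943 0.0424 0.2499] shift [-47.4 342.   49.7] rot [-0.0006  0.0002  0.0092] n 5.581076171271314 0.04918599423341148
```

View pics/w1.png

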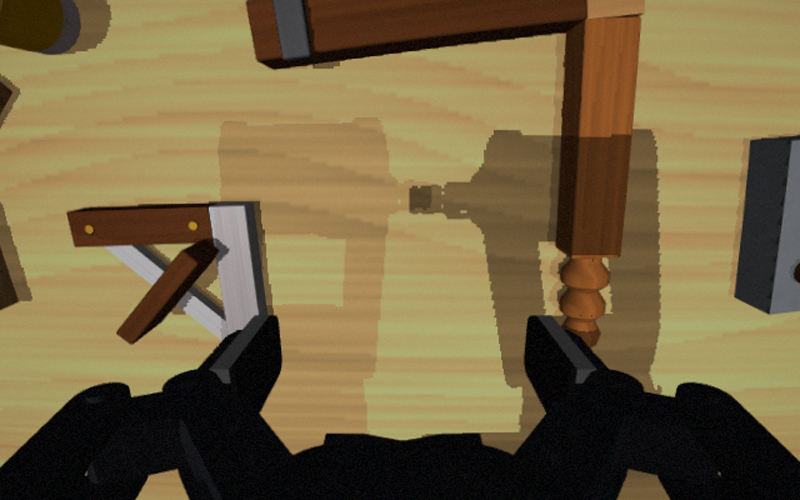

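Wrist view: square corner top at (246,203) and its wood end at (67,212), in the 1.25x picture. The post runs down from (610,15), and the rack lies at the right edge. Next I'll move over the peg.

```bash
python3 -c "
from h import *
import pickle
goto([.415,-.322,.17],0)
s,c=pickle.load(open('w1.pkl','rb'))
for u,v,z in((246,203,.024),(67,212,.024),(133,340,.066),(217,245,.066),(278,68,0),(570,30,0)): print(px2w(c,(u/1.25,v/1.25),z,s))"
```

```text
t 2.25 tcp [0.4943 0.0424 0.2499] shift [-82.6 363.7  79.7] rot [-0.0006  0.0002  0.0092] n 6.101850368574898 0.04918599423341148
[0.50526198 0.18336828]
[0.4968073  0.35369814]
[0.38925335 0.28122833]
[0.47691344 0.19460797]
[0.62223378 0.15368927]
[ 0.65552485 -0.10232124]
```

move_arm:
  targets:
    - [[85, -83, 364, 80, 0, 0, 0.009], [85, -83, 364, 80, 0, 0, 0.009], [85, -83, 364, 80, 0, 0, 0.009], [85, -83, 364, 80, 0, 0, 0.009], [85, -83, 364, 80, 0, 0, 0.009], [85, -83, 364, 80, 0, 0, 0.009], [85, -83, 364, 80, 0, 0, 0.009], [85, -83, 364, 80, 0, 0, 0.009], [85, -83, 364, 80, 0, 0, 0.009]]

```text
time_s: 3.38
tcp_pos: [0.4138, -0.3209, 0.17]
ee_rot: [[1.0, -0.001, -0.0], [-0.001, -1.0, 0.001], [-0.0, -0.001, -1.0]]
wrist_force: [0.2, 0.5, -0.4]
gripper_width: 0.999
gripper_force: 0.0
```

```bash
python3 -c "
from h import *
import pickle
s=observe();c=capture('wrist');pickle.dump((s,c),open('w2.pkl','wb'))
cv2.imwrite('pics/w2.png',cv2.resize(c['img'][:,:,::-1],(800,500),interpolation=cv2.INTER_CUBIC))
goto([.45,-.32,.2],0)"
```

```text
t 3.425 tcp [ 0.4139 -0.3209  0.17  ] shift [ 36.1  -0.9 -30. ] rot [-0.0005 -0.     -0.0008] n 0.7507893257464159 0.0051939763465785665
```

View pics/w2.png

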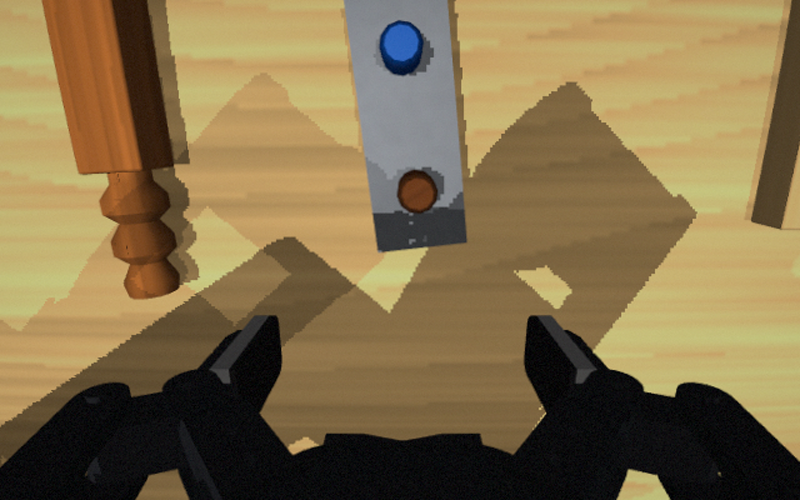

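Peg head top is centred at (417.5,190) in the 1.25x picture, and the drift at (401,43).

```bash
python3 -c "
from h import *
import pickle
s,c=pickle.load(open('w2.pkl','rb'))
for u,v,z in((417.5,190,.077),(401,43,.077),(372,213,.045),(467,209,.045)): print(px2w(c,(u/1.25,v/1.25),z,s))
x,y=px2w(c,(417.5/1.25,190/1.25),.077,s)
goto([x,y,.1],5.4);goto([x,y,.050],5.4)"
```

```text
[ 0.45284828 -0.32957299]
[ 0.5297164 -0.3203548]
[ 0.43410547 -0.30107766]
[ 0.43673122 -0.36302837]
t 3.425 tcp [ 0.4139 -0.3209  0.17  ] shift [39.   8.7 70. ] rot [-0.0005 -0.0001 -0.0951] n 1.28991276215988 0.5090064230277794
t 3.425 tcp [ 0.4139 -0.3209  0.17  ] shift [ 39.    8.7 120. ] rot [-0.0005 -0.0001 -0.0951] n 2.0241197958014636 0.5090064230277794
```

move_arm:
  targets:
    - [[85, 39, 9, 70, 0, 0, -0.095], [85, 39, 9, 70, 0, 0, -0.095], [85, 39, 9, 100, 0, 0, -0.095], [85, 39, 9, 120, 0, 0, -0.095], [85, 39, 9, 120, 0, 0, -0.095], [15, 39, 9, 120, 0, 0, -0.095], [15, 39, 9, 120, 0, 0, -0.095], [15, 39, 9, 120, 0, 0, -0.095], [15, 39, 9, 120, 0, 0, -0.095], [15, 39, 9, 120, 0, 0, -0.095]]
  newtons: 40

```text
time_s: 4.68
tcp_pos: [0.4526, -0.3311, 0.0504]
ee_rot: [[0.996, 0.091, 0.0], [0.091, -0.996, 0.0], [0.0, -0.0, -1.0]]
wrist_force: [-0.5, 4.7, 10.7]
gripper_width: 0.267
gripper_force: 38.7
```

```bash
python3 -c "
from h import *
s=observe();print(s['tcp_pos'],s['gripper_width']*85.4,s['gripper_force'],s['wrist_force'])"
```

```text
[ 0.45261276 -0.33106278  0.05039893] 22.783712205448296 38.6811269932025 [-0.48735923  4.70587614 10.70575416]
```

move_arm:
  targets:
    - [[15, 0, 0, -8, 0, 0, 0], [15, 0, 0, -50, 0, 0, 0], [15, 0, 0, -95, 0, 0, 0], [15, 0, 0, -95, 0, 0, 0]]

```text
time_s: 5.18
tcp_pos: [0.4541, -0.3326, 0.1483]
ee_rot: [[0.996, 0.092, 0.004], [0.092, -0.996, -0.003], [0.004, 0.004, -1.0]]
wrist_force: [-0.1, -0.4, -1.1]
gripper_width: 0.264
gripper_force: 39.3
```

```bash
python3 -c "
from h import *
s=observe();print(s['tcp_pos'],s['gripper_width']*85.4,s['gripper_force'],s['wrist_force'])
goto([.61,-.113,.145],7.4)"
```

```text
[ 0.45405409 -0.33259261  0.14829384] 22.58821907788658 39.3306320596912 [-0.13408303 -0.40833282 -1.05586925]
t 5.175 tcp [ 0.4541 -0.3326  0.1483] shift [ 175.4 -204.4    3.3] rot [ 0.0038 -0.0041 -0.0374] n 4.3096435368038035 0.20239413460023484
```

move_arm:
  targets:
    - [[15, 175, -204, 3, 0, 0, -0.037], [15, 175, -204, 3, 0, 0, -0.037], [15, 175, -204, 3, 0, 0, -0.037], [15, 175, -204, 3, 0, 0, -0.037], [15, 175, -204, 3, 0, 0, -0.037], [15, 175, -204, 3, 0, 0, -0.037], [15, 175, -204, 3, 0, 0, -0.037], [15, 175, -204, 3, 0, 0, -0.037]]

```text
time_s: 6.18
tcp_pos: [0.6072, -0.1132, 0.1417]
ee_rot: [[0.992, 0.127, -0.001], [0.127, -0.992, 0.001], [-0.001, -0.001, -1.0]]
wrist_force: [0.3, -0.2, -0.3]
gripper_width: 0.265
gripper_force: 39.4
```

```bash
python3 -c "
from h import *
import pickle
s=observe();c=capture('wrist');pickle.dump((s,c),open('w3.pkl','wb'))
cv2.imwrite('pics/w3.png',cv2.resize(c['img'][:,:,::-1],(800,500),interpolation=cv2.INTER_CUBIC))
print(s['tcp_pos'],s['ee_rot'])"
```

```text
[ 0.60721259 -0.11322459  0.14173248] [[ 9.91923893e-01  1.26833023e-01 -6.11657994e-04]
 [ 1.26833339e-01 -9.91923910e-01  5.09844288e-04]
 [-5.42053097e-04 -5.83305357e-04 -9.99999683e-01]]
```

View pics/w3.png

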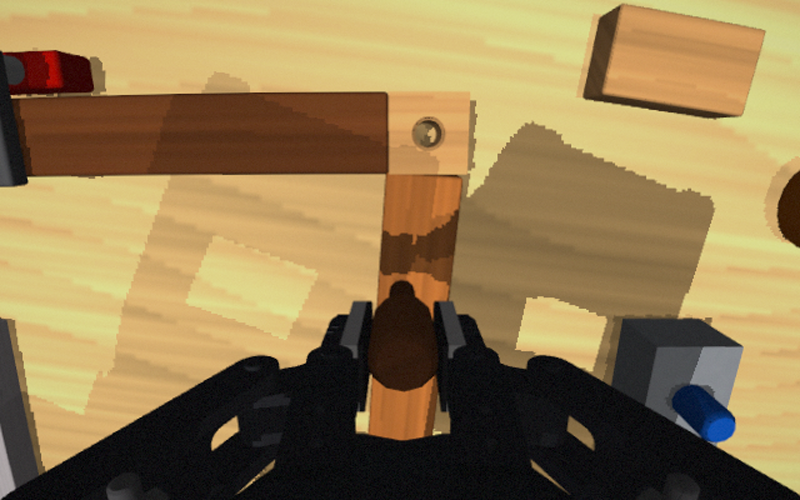

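The eye is centred at (427.5,133) and the rail's inner top edge runs (22,177)–(385,174), in the 1.25x picture. The peg is upright with its foot tip near (402,288).

```bash
python3 -c "
from h import *
import pickle
s,c=pickle.load(open('w3.pkl','rb'))
P=lambda u,v,z:px2w(c,(u/1.25,v/1.25),z,s)
a,b=P(22,177,.044),P(385,174,.044);print('rail yaw',np.degrees(np.arctan2(-(a-b)[0],(a-b)[1])),a,b)
e=P(427.5,133,.044);print('eye',e,'blk',np.mean([P(388,93,.044),P(469,92,.044),P(469.5,175,.044),P(386,174,.044)],0))
print('foot',P(402,285,s['tcp_pos'][2]-.043),s['tcp_pos'])
H=np.linalg.inv(np.array(c['hand_eye']))
for p in((0,0,.043),(.006,0,.043),(0.004,0,.043),(0,0,-.027),(-.012,0,-.027)):
  q=H[:3,:3]@p+H[:3,3];x=q[:2]/q[2];x=x*(1+c['k1']*(x@x));print(p,1.25*(x*c['fx']+[c['cx'],c['cy']]))
"
```

```text
rail yaw 7.281455727346485 [0.62561798 0.11816752] [ 0.65315634 -0.09735647]
eye [ 0.67871024 -0.11827908] blk [ 0.6780395  -0.11874377]
foot [ 0.60723085 -0.11319861] [ 0.60721259 -0.11322459  0.14173248]
(0, 0, 0.043) [401.99660071 285.08885246]
(0.006, 0, 0.043) [401.99417124 273.06652924]
(0.004, 0, 0.043) [401.99498231 277.09628234]
(0, 0, -0.027) [401.45391629 361.27943376]
(-0.012, 0, -0.027) [401.47589915 394.52623276]
```

```bash
python3 -c "
from h import *
goto([.679,-.1183,.102],7.3)"
```

```text
t 6.225 tcp [ 0.6074 -0.1132  0.1419] shift [70.4 14.2 39.8] rot [-0.0005  0.0003 -0.0002] n 1.31404209272523 0.00346436312329105
```

move_arm:
  targets:
    - [[15, 70, 14, 15, 0, 0, 0], [15, 70, 14, 30, 0, 0, 0], [15, 70, 14, 40, 0, 0, 0], [15, 70, 14, 40, 0, 0, 0], [15, 70, 14, 40, 0, 0, 0], [15, 70, 14, 40, 0, 0, 0]]

```text
time_s: 6.98
tcp_pos: [0.6792, -0.117, 0.1027]
ee_rot: [[0.992, 0.128, 0.001], [0.128, -0.992, 0.0], [0.001, -0.0, -1.0]]
wrist_force: [-0.7, -0.4, -0.3]
gripper_width: 0.266
gripper_force: 39.4
```

```bash
python3 -c "
from h import *
goto([.679,-.1183,.049],7.3);s=observe();print(s['wrist_force'])"
```

```text
t 6.975 tcp [ 0.6792 -0.117   0.1027] shift [-0.4  1.3 53.6] rot [-0.0002 -0.0008  0.0013] n 0.858674689058629 0.008367715036734086
[-0.68480601 -0.38206449 -0.32834502]
```

move_arm:
  targets:
    - [[15, 0, 1, 6, 0, 0, 0], [15, 0, 1, 12, 0, 0, 0], [15, 0, 1, 18, 0, 0, 0], [15, 0, 1, 24, 0, 0, 0], [15, 0, 1, 24, 0, 0, 0]]

```text
time_s: 7.6
tcp_pos: [0.6792, -0.1178, 0.0771]
ee_rot: [[0.992, 0.128, -0.001], [0.128, -0.992, 0.001], [-0.001, -0.001, -1.0]]
wrist_force: [0.9, 0.8, -0.7]
gripper_width: 0.266
gripper_force: 39.4
```

move_arm:
  targets:
    - [[15, 0, 0, 7, 0, 0, 0], [15, 0, 0, 14, 0, 0, 0], [15, 0, 0, 20, 0, 0, 0], [15, 0, 0, 25, 0, 0, 0], [15, 0, 0, 28, 0, 0, 0], [15, 0, 0, 29, 0, 0, 0], [15, 0, 0, 29, 0, 0, 0]]

```text
time_s: 8.48
tcp_pos: [0.6793, -0.1178, 0.0494]
ee_rot: [[0.992, 0.128, 0.0], [0.128, -0.992, 0.001], [0.0, -0.001, -1.0]]
wrist_force: [-3.3, 1.4, 9.0]
gripper_width: 0.266
gripper_force: 40.3
```

move_arm:
  targets:
    - [[60, 0, 0, 0, 0, 0, 0], [60, 0, 0, 0, 0, 0, 0], [60, 0, 0, 0, 0, 0, 0], [60, 0, 0, -10, 0, 0, 0], [85, 0, 0, -60, 0, 0, 0], [85, -20, 0, -120, 0, 0, 0], [85, -80, 0, -120, 0, 0, 0], [85, -80, 0, -120, 0, 0, 0]]

```text
time_s: 9.48
tcp_pos: [0.5957, -0.128, 0.1697]
ee_rot: [[0.992, 0.128, -0.003], [0.128, -0.992, 0.001], [-0.003, -0.001, -1.0]]
wrist_force: [1.0, 0.6, 0.5]
gripper_width: 0.997
gripper_force: 0.0
```

```bash
python3 -c "
from h import *
import pickle
s=observe();c=capture('wrist');pickle.dump((s,c),open('w4.pkl','wb'))
cv2.imwrite('pics/w4.png',cv2.resize(c['img'][:200,130:530,::-1],(800,400),interpolation=cv2.INTER_CUBIC))
print(s['tcp_pos'],s['wrist_force']);goto([.40,.235,.18],-43+2.8)"
```

```text
[ 0.59565953 -0.12804265  0.16971166] [0.97889539 0.62220433 0.49670983]
t 9.525 tcp [ 0.5984 -0.1283  0.1699] shift [-150.4 -385.6   -9.9] rot [-5.000e-04  4.000e-04  8.296e-01] n 6.624609582860932 4.4420490039167575
```

View pics/w4.png

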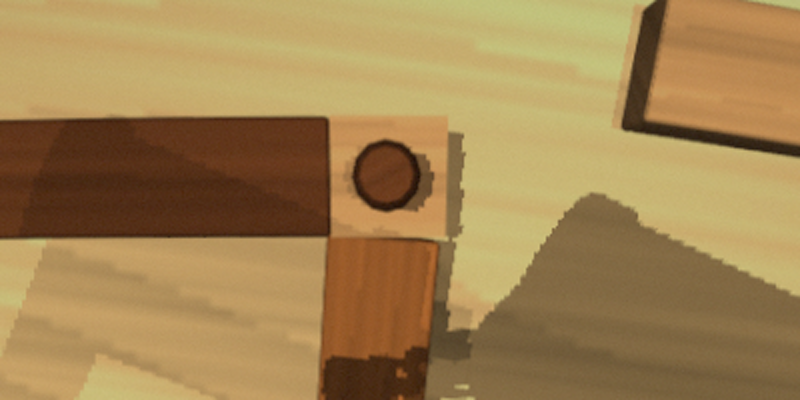

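Peg is seated: its head is centred on the block at (386,175) in the 2x crop. The block's inner corner is at (329,237). Now the square.

```bash
python3 -c "
from h import *
import pickle
s,c=pickle.load(open('w4.pkl','rb'))
P=lambda u,v,z:px2w(c,(130+u/2,v/2),z,s)
a,b=P(0,238.5,.044),P(329,237.5,.044);print('rail',np.degrees(np.arctan2(-(a-b)[0],(a-b)[1])),'corner',b)
d=P(320,395,.044)-P(328,240,.044);print('post yaw',np.degrees(np.arctan2(-d[1],-d[0])),'peg',P(386,175,.076))
goto([.395,.284,.19],137.8)"
```

```text
rail 7.086394633810018 corner [ 0.65340241 -0.09874344]
post yaw 3.062880870704247 peg [ 0.67749472 -0.11823801]
t 9.525 tcp [ 0.5984 -0.1283  0.1699] shift [-149.2 -434.9  -19.8] rot [-5.0000e-04 -6.0000e-04 -2.2771e+00] n 7.362433185991892 12.193466534932245
```

move_arm:
  targets:
    - [[85, -149, -435, -20, 0, 0, -2.277], [85, -149, -435, -20, 0, 0, -2.277], [85, -149, -435, -20, 0, 0, -2.277], [85, -149, -435, -20, 0, 0, -2.277], [85, -149, -435, -20, 0, 0, -2.277], [85, -149, -435, -20, 0, 0, -2.277], [85, -149, -435, -20, 0, 0, -2.277], [85, -149, -435, -20, 0, 0, -2.277], [85, -149, -435, -20, 0, 0, -2.277], [85, -149, -435, -20, 0, 0, -2.277]]

```text
time_s: 10.78
tcp_pos: [0.397, 0.2855, 0.1894]
ee_rot: [[-0.426, 0.904, 0.001], [0.904, 0.426, 0.001], [0.001, 0.001, -1.0]]
wrist_force: [0.7, -0.8, -0.4]
gripper_width: 0.998
gripper_force: 0.0
```

```bash
python3 -c "
from h import *
goto([.395,.284,.19],137.8)"
```

```text
t 10.775 tcp [0.397  0.2855 0.1894] shift [-0.5 -2.4 -0.6] rot [ 0.0012 -0.0005 -0.3937] n 0.040761458350172815 2.107927973428969
```

move_arm:
  targets:
    - [[85, 0, -2, 0, 0, 0, -0.394], [85, 0, -2, 0, 0, 0, -0.394], [85, 0, -2, 0, 0, 0, -0.394], [85, 0, -2, 0, 0, 0, -0.394], [85, 0, -2, 0, 0, 0, -0.394]]

```text
time_s: 11.4
tcp_pos: [0.3947, 0.2834, 0.1891]
ee_rot: [[-0.734, 0.679, -0.0], [0.679, 0.734, 0.001], [0.0, 0.0, -1.0]]
wrist_force: [-0.4, 0.0, -0.1]
gripper_width: 0.998
gripper_force: 0.0
```

```bash
python3 -c "
from h import *
import pickle
s=observe();c=capture('wrist');pickle.dump((s,c),open('w5.pkl','wb'))
cv2.imwrite('pics/w5.png',cv2.resize(c['img'][:,:,::-1],(800,500),interpolation=cv2.INTER_CUBIC))
print(s['tcp_pos'])"
```

```text
[0.39470259 0.28339645 0.18908557]
```

View pics/w5.png

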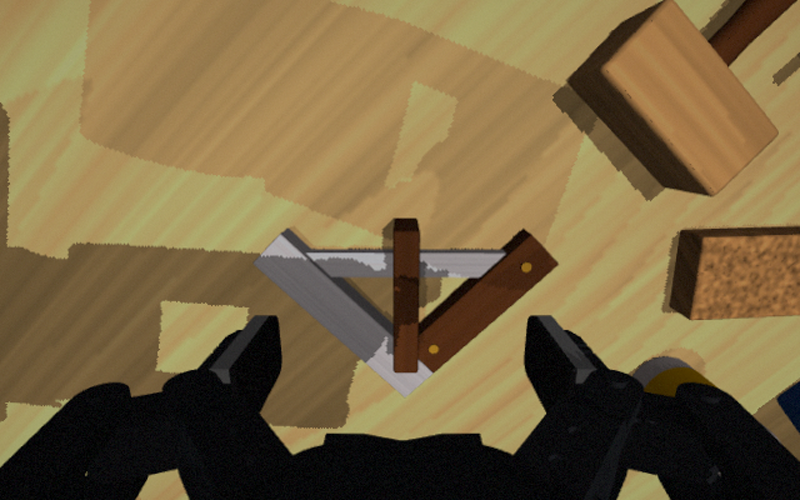

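The square's outer corner is at (408,397), aluminium end (255,262), wood end (558,264). The handle top spans columns 394–418, rows 232–372, in the 1.25x picture.

```bash
python3 -c "
from h import *
import pickle
s,c=pickle.load(open('w5.pkl','rb'))
P=lambda u,v,z:px2w(c,(u/1.25,v/1.25),z,s)
o=P(408,397,.024);a=P(255,262,.024);w=P(558,264,.024)
print('corner',o,'al',a,np.hypot(*(a-o)),np.degrees(np.arctan2(*(o-a)[::-1])),'wood',w,np.hypot(*(w-o)),np.degrees(np.arctan2(-(w-o)[0],(w-o)[1])))
h1,h2=P(405.5,372,.066),P(405.5,232,.066);print('handle',h1,h2,np.hypot(*(h1-h2)),(h1+h2)/2,np.degrees(np.arctan2(*(h2-h1)[::-1])))
goto([*((h1+h2)/2),.028],137)"
```

```text
corner [0.50494336 0.18813599] al [0.335239   0.18221375] 0.1698076592918995 1.9986635661255427 wood [0.49696732 0.35453271] 0.16658777477774084 2.7443072212657293
handle [0.46651625 0.22011784] [0.39027066 0.29034032] 0.1036560966824684 [0.42839345 0.25522908] 137.35480821943287
t 11.45 tcp [0.3946 0.2833 0.1891] shift [-43.9   2.2 161. ] rot [ 0.0003 -0.0005  0.0046] n 2.6711652281881872 0.025000327762893095
```

move_arm:
  targets:
    - [[60, -43, 2, 60, 0, 0, 0.005], [60, -43, 2, 110, 0, 0, 0.005], [60, -43, 2, 145, 0, 0, 0.005], [60, -43, 2, 161, 0, 0, 0.005], [60, -43, 2, 161, 0, 0, 0.005], [5, -43, 2, 161, 0, 0, 0.005], [5, -43, 2, 161, 0, 0, 0.005], [5, -43, 2, 161, 0, 0, 0.005], [5, -43, 2, 161, 0, 0, 0.005], [5, -43, 2, 161, 0, 0, 0.005]]
  newtons: 80

```text
time_s: 12.7
tcp_pos: [0.4282, 0.2562, 0.0293]
ee_rot: [[-0.732, 0.681, 0.002], [0.681, 0.732, 0.002], [-0.0, 0.002, -1.0]]
wrist_force: [-2.3, 0.7, 13.2]
gripper_width: 0.197
gripper_force: 78.5
```

```bash
python3 -c "
from h import *
s=observe();print(s['tcp_pos'],s['gripper_width']*85.4,s['gripper_force'],s['wrist_force'],np.degrees(np.arctan2(s['ee_rot'][1][0],s['ee_rot'][0][0])))"
```

```text
[0.42816092 0.25615099 0.02931394] 16.820000510249656 78.51747393608093 [-2.2709796   0.66320292 13.16418899] 137.09009848169438
```

move_arm:
  targets:
    - [[5, 0, 0, -5, 0, 0, 0], [5, 0, 0, -15, 0, 0, 0], [5, 0, 0, -15, 0, 0, 0], [5, 0, 0, -15, 0, 0, 0]]

```text
time_s: 13.2
tcp_pos: [0.4276, 0.2557, 0.0432]
ee_rot: [[-0.732, 0.681, 0.0], [0.681, 0.732, 0.001], [0.0, 0.001, -1.0]]
wrist_force: [-0.3, 0.1, -3.6]
gripper_width: 0.197
gripper_force: 78.3
```

```bash
python3 -c "
from h import *
s=observe();print(s['wrist_force'],s['gripper_width']*85.4)
goto([.5485,-.0081,.0445],142.2)"
```

```text
[-0.30417761  0.08103142 -3.61075088] 16.836927122503173
t 13.2 tcp [0.4276 0.2557 0.0432] shift [-268.2 -110.9   -1.5] rot [ 0.0006 -0.0004 -0.0891] n 4.6431972994961255 0.4773061293637148
```

move_arm:
  targets:
    - [[5, -50, -20, -1, 0, 0, -0.02], [5, -100, -41, -1, 0, 0, -0.04], [5, -150, -62, -1, 0, 0, -0.06], [5, -200, -83, -1, 0, 0, -0.08], [5, -240, -99, -1, 0, 0, -0.089], [5, -268, -111, -1, 0, 0, -0.089], [5, -268, -111, -1, 0, 0, -0.089], [5, -268, -111, -1, 0, 0, -0.089]]

```text
time_s: 14.2
tcp_pos: [0.5475, -0.0078, 0.0435]
ee_rot: [[-0.79, 0.613, -0.001], [0.613, 0.79, 0.001], [0.002, -0.0, -1.0]]
wrist_force: [-0.1, 0.3, -4.2]
gripper_width: 0.202
gripper_force: 78.7
```

```bash
python3 -c "
from h import *
import pickle
s=observe();c=capture('wrist');pickle.dump((s,c),open('w6.pkl','wb'))
cv2.imwrite('pics/w6.png',cv2.resize(c['img'][:,:,::-1],(800,500),interpolation=cv2.INTER_CUBIC))
print(s['tcp_pos'],s['wrist_force'],s['gripper_width']*85.4);goto([.5485,-.0081,.0285],142.2)"
```

```text
[ 0.54754668 -0.00780973  0.04348622] [-0.09582391  0.25672046 -4.15508202] 17.269624072035167
t 14.25 tcp [ 0.5475 -0.0074  0.0436] shift [-1.2  0.1 15.1] rot [-0.0002 -0.0014  0.0003] n 0.2422837403890457 0.007761914392542537
```

View pics/w6.png

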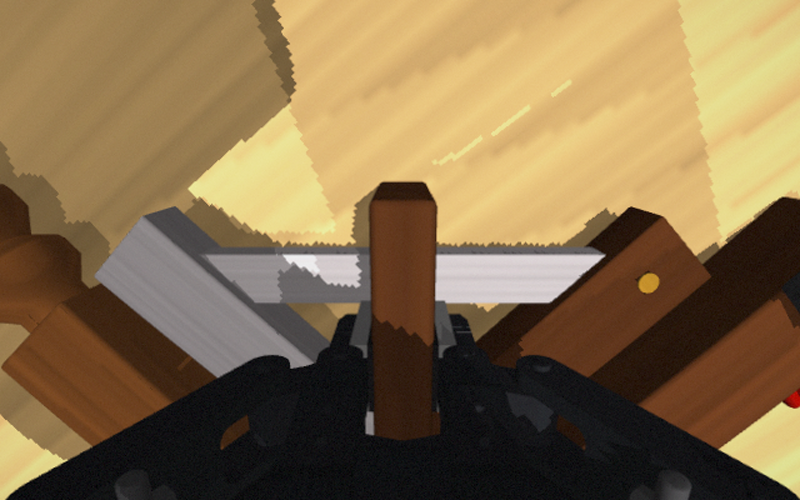

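move_arm:
  targets:
    - [[5, 0, 0, 7, 0, 0, 0], [5, 0, 0, 12, 0, 0, 0], [5, 0, 0, 14, 0, 0, 0], [5, 0, 0, 14, 0, 0, 0], [5, -7, -7, 14, 0, 0, 0], [5, -12, -12, 14, 0, 0, 0], [5, -15, -15, 14, 0, 0, 0], [5, -15, -15, 14, 0, 0, 0]]

```text
time_s: 15.25
tcp_pos: [0.551, -0.0296, 0.0299]
ee_rot: [[-0.79, 0.613, -0.0], [0.613, 0.79, 0.001], [0.0, 0.0, -1.0]]
wrist_force: [-0.0, -0.3, -3.6]
gripper_width: 0.204
gripper_force: 78.8
```

```bash
python3 -c "
from h import *
goto([.5721,-.0354,.029],142.2)"
```

```text
t 15.25 tcp [ 0.551  -0.0296  0.0299] shift [-20.2   8.4   0.9] rot [ 0.0004 -0.0003 -0.0007] n 0.35039495007795934 0.004662521586777093
```

move_arm:
  targets:
    - [[5, -3, -3, 1, 0, 0, 0], [5, -5, -5, 1, 0, 0, 0], [5, -8, -2, 1, 0, 0, 0], [5, -11, 1, 1, 0, 0, 0], [5, -14, 4, 1, 0, 0, 0], [5, -16, 6, 1, 0, 0, 0], [5, -16, 6, 1, 0, 0, 0]]

```text
time_s: 16.12
tcp_pos: [0.5674, -0.0342, 0.0294]
ee_rot: [[-0.79, 0.613, 0.0], [0.613, 0.79, 0.0], [0.0, 0.0, -1.0]]
wrist_force: [-3.2, -0.6, 7.7]
gripper_width: 0.197
gripper_force: 80.5
```

```bash
python3 -c "
from h import *
goto([.5721,-.0354,.029],142.2);s=observe();f=np.radians(7.2);R=np.array([[np.cos(f),-np.sin(f)],[np.sin(f),np.cos(f)]]);print('frame F',R.T@s['wrist_force'][:2],s['wrist_force'][2],s['ft_torque'])"
```

```text
t 16.125 tcp [ 0.5674 -0.0342  0.0294] shift [-4.4  1.9  0.4] rot [ 0.0005 -0.0001  0.0002] n 0.07766139650334271 0.0028746553449224416
frame F [-3.2494402  -0.18237461] 7.702800154033881 [ 0.06819154  0.41813185 -0.08232725]
```

move_arm:
  targets:
    - [[5, -2, 1, -0.3, 0, 0, 0], [5, -4, 2, -0.3, 0, 0, 0], [5, -5, 2, -0.3, 0, 0, 0], [5, -6, 2, -0.3, 0, 0, 0], [5, -6, 2, -0.3, 0, 0, 0]]

```text
time_s: 16.75
tcp_pos: [0.5716, -0.0353, 0.0294]
ee_rot: [[-0.79, 0.613, -0.003], [0.613, 0.79, 0.001], [0.003, -0.001, -1.0]]
wrist_force: [-11.3, 10.8, 14.5]
gripper_width: 0.2
gripper_force: 81.6
```

```bash
cat >> h.py <<'E'
def st():
    goto([.5721,-.0354,.029],142.2);s=observe();f=np.radians(7.2);R=np.array([[np.cos(f),-np.sin(f)],[np.sin(f),np.cos(f)]]);print('frame F',R.T@s['wrist_force'][:2],s['wrist_force'][2],s['ft_torque'],s['gripper_force'])
E
python3 -c "
from h import *
st()"
```

```text
t 16.75 tcp [ 0.5716 -0.0353  0.0294] shift [-0.5  0.3  0.3] rot [-0.0007 -0.0033  0.0003] n 0.010359557042895862 0.01831456597074288
frame F [-9.83864106 12.13304046] 14.490651973898657 [1.7120594  1.36781871 0.12014911] 81.63597106933594
```

move_arm:
  targets:
    - [[5, -1, 0, -0.3, 0, 0, 0], [5, -2, 0, -0.3, 0, 0, 0], [5, -2, 0, -0.3, 0, 0, 0], [5, -2, 0, -0.3, 0, 0, 0]]

```text
time_s: 17.25
tcp_pos: [0.5716, -0.0357, 0.0294]
ee_rot: [[-0.79, 0.613, -0.006], [0.613, 0.79, 0.002], [0.006, -0.002, -1.0]]
wrist_force: [-18.8, 19.3, 19.4]
gripper_width: 0.201
gripper_force: 82.0
```

```bash
python3 -c "
from h import *
import pickle
st()
t=capture('top');print('ok')
s=observe();c=capture('wrist')
a=cv2.resize(t['img'][150:270,265:380,::-1],None,fx=4,fy=4,interpolation=cv2.INTER_CUBIC)
b=cv2.resize(c['img'][120:360,::2*0+1,::-1],(480,180),interpolation=cv2.INTER_AREA)
sc=capture('scene');d=cv2.resize(sc['img'][170:290,220:400,::-1],(330,220),interpolation=cv2.INTER_CUBIC)
W=np.zeros((480,790,3),np.uint8);W[:,:460]=a;W[:220,460:]=d;W[230:,460:]=cv2.resize(c['img'][150:400,:,::-1],(330,250));cv2.imwrite('pics/f.png',W)"
```

```text
t 17.25 tcp [ 0.5716 -0.0357  0.0294] shift [-0.2  0.6  0.4] rot [-0.0017 -0.006   0.0002] n 0.01138786195415919 0.0334526992113467
frame F [-16.20265051  21.54851983] 19.41160539606681 [2.97737663 2.05262349 0.09430887] 82.0444107055664
ok
```

View pics/f.png

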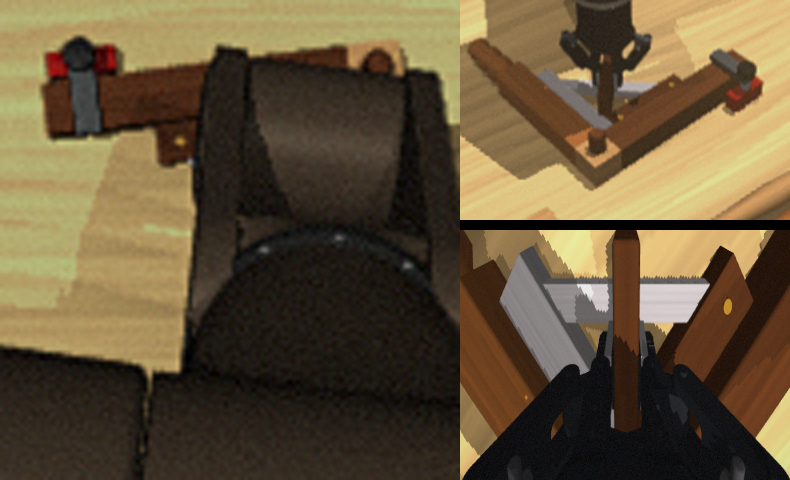

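The square sits in the corner with no gap visible at rail or post, and the peg is in the eye. My picture allowance is used up, so I'll check the angles numerically from detected lines.

```bash
python3 -c "
from h import *
s=observe();c=capture('wrist');g=cv2.cvtColor(c['img'],cv2.COLOR_RGB2GRAY)
L=cv2.createLineSegmentDetector().detect(g)[0][:,0]
f=np.radians(7.2);R=np.array([[np.cos(f),-np.sin(f)],[np.sin(f),np.cos(f)]]);o=np.array([.6535,-.0985])
for l in L:
  if np.hypot(l[2]-l[0],l[3]-l[1])<45: continue
  out=[]
  for z in(.024,.044):
    a,b=[R.T@(px2w(c,p,z,s)-o)*1000 for p in(l[:2],l[2:])];d=b-a;out+=[a.round(1),b.round(1)]
  an=np.degrees(np.arctan2(d[1],d[0]))%90;an=an-90 if an>45 else an
  if abs(an)<8: print(l.round(),round(an,2),*out)
"
```

```text
[440. 242. 484. 204.] -0.25 [-37.7 116.9] [-37.6 144. ] [-48.8 117.2] [-48.7 140.6]
[466. 198. 503. 165.] -0.28 [-46.2 139.5] [-46.1 161.8] [-56.1 136.8] [-56. 156.]
[381. 273. 415. 243.] 0.57 [-45.9  85.8] [-46.1 108. ] [-55.9  90.3] [-56.1 109.4]
[639. 307. 574. 356.] -0.17 [ 68.7 169.7] [ 68.6 126.9] [ 43.2 162.8] [ 43.1 125.8]
[ 77. 221. 174. 301.] 0.19 [-169.1    0.6] [-108.3    0.8] [-162.5   16.5] [-109.9   16.7]
[161. 204. 205. 242.] 0.51 [-144.7   36.8] [-117.6   37.1] [-141.4   47.9] [-117.9   48.1]
[ 70. 356.  -0. 302.] -0.0 [-128.   -69.5] [-174.4  -69.5] [-126.9  -44. ] [-167.  -44.]
[249. 289. 115. 174.] 0.1 [-86.1  33.1] [-169.   33.] [-90.7  44.7] [-162.4   44.6]
[471. 301. 568. 222.] 0.03 [ -1.  107.8] [ -1. 168.] [-17.1 109.3] [-17.1 161.3]
[528. 174. 417. 270.] -0.04 [-34.3 167.4] [-34.4  99.2] [-45.9 160.9] [-45.9 101.9]
[142. 167. 177. 198.] 0.11 [-161.8   44.8] [-141.1   44.8] [-156.2   54.8] [-138.2   54.8]
[228. 242. 262. 272.] -0.06 [-109.9   44.9] [-87.7  44.9] [-111.2   54.9] [-92.1  54.9]
[564. 266. 500. 317.] 0.18 [ 17.4 153.6] [ 17.5 112.9] [ -1.2 148.9] [ -1.1 113.7]
[639. 204. 565. 266.] -0.03 [ 17.4 198.8] [ 17.4 153.7] [ -1.1 188. ] [ -1.1 149. ]
[137. 312.  39. 232.] 0.17 [-118.1  -18.3] [-179.6  -18.5] [-118.3    0.2] [-171.5    0. ]
[ 38. 232.   0. 200.] -0.28 [-179.9  -18.4] [-202.8  -18.3] [-171.8    0.2] [-191.6    0.2]
```

Everything is flush to within 0.5 mm and 0.3°. I'll add a little more push with less down force to make sure both faces are in contact, then settle.

move_arm:
  targets:
    - [[5, -1, 0, -0.8, 0, 0, 0], [5, -1.5, 0, -1.2, 0, 0, 0], [5, -1.5, 0, -1.2, 0, 0, 0], [5, -1.5, 0, -1.2, 0, 0, 0], [5, -1.5, 0, -1.2, 0, 0, 0], [5, -1.5, 0, -1.2, 0, 0, 0], [5, -1.5, 0, -1.2, 0, 0, 0]]

```text
time_s: 18.32
tcp_pos: [0.5715, -0.0359, 0.0296]
ee_rot: [[-0.79, 0.613, -0.008], [0.613, 0.79, 0.003], [0.009, -0.003, -1.0]]
wrist_force: [-18.9, 27.7, 4.7]
gripper_width: 0.202
gripper_force: 80.1
```

```bash
python3 -c "
from h import *
st()"
```

```text
t 18.325 tcp [ 0.5715 -0.0359  0.0296] shift [-0.2  0.7  0.6] rot [-0.0026 -0.0085  0.    ] n 0.01537208834351977 0.0475816697256691
frame F [-15.24619423  29.84992539] 4.697821105467348 [4.31850996 1.86017574 0.03916065] 80.10245203971863
```

```bash
python3 -c "
from cell import workorder
print(workorder.job_done())"
```

```text
the job is handed in; nothing more can be done
None
```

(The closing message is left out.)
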